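# Clear the evaporator heater and put its cover on

## Robot

A 6-joint arm with a two-finger parallel gripper is mounted at the origin on the work surface. World frame = base frame: x ahead of the robot, y to its left, z up, the work surface at z = 0. Lengths are in m, angles in rad, forces in N, time in s.
With the tool pointing down it reaches from about 0.25 to 0.725 m from the base axis. Payload 4 kg.
Tool frame: the origin (TCP) lies midway between the tips of the shut fingers; the grasp point (between the pads) lies 19 mm behind it; z points along the fingers, y is the direction in which the jaws open and shut (so a half turn about z gives the same grasp; the last joint's range is limited). The gripper opens to 85 mm and grips with 20 to 120 N. Pads are 22 mm wide; open, the fingers measure 114 mm over their backs; the gripper's body (76 mm by 85 mm) begins 54 mm behind the grasp point. The pads swing forward as they close: fully open they stand 13 mm farther back than shut.
Start: joints at [-1.221, 0.241, 0.005, 1.335, 0, 1.571], TCP at [0.171, -0.47, 0.231] pointing down, gripper open.
Joint ranges: [-2.72, 2.72], [-1.05, 1.87], [-1.09, 1.28], [-1.99, 2.15], [-1.42, 1.44], [-3.14, 3.14]. Speed limits (rad/s): [2.79, 2.79, 3.14, 3.14, 3.14, 3.14].

## Interface

Orientations are given as a unit quaternion [x, y, z, w].
In Python, from workcell import get_obs, camera, camera_model, job_done, masks_of gives the robot as it stands.
- The arm moves only by the tool jog_arm, never from a script. Its argument "deltas" is a list that holds one entry, the list of rows, each a list of 7 numbers: the shift along the tool's x, y, z in mm, then the turn, a rotation vector about the tool's x, y, z in degrees, then the finger opening in mm, from 0 to 85.4. A call has 1 to 5 rows; each row shifts and turns the pose as measured when the row begins, along the tool's axes as they then stand; what a row does not reach is not made up. A row lasts 1/10 s, in which the tool goes at most 50 mm and 8.59 degrees, less where a joint would pass 70% of its speed; a pose out of reach is approached as far as the arm can. A call with a gripper value outside its range is refused whole. The fingers move at their own pace and stop on an object; the grip force is fixed at half the most. Time passes only in rows, so rows that do not move let the fingers close. It gives the time, the measured TCP pose, the force and the opening at its end, in the units of the state.
- get_obs(): the state, without advancing time (a new reading comes with each control period).
- camera(name): name is "scene" or "top"; returns the picture (384x512x3 uint8, red, green, blue); there is no depth.
- camera_model(name): a dict with "fovy" (degrees; the focal length in pixels is half the picture's height over the tangent of half this angle, whatever the lens; pixels are square), "cx", "cy" (the principal point, pixels), "pose" (4x4, takes a point from camera to world coordinates). Camera axes: x right, y down, z forward; pixel columns grow to the right and rows downward; lengths in m; the calibration is good to about 2 mm. A picture is of the moment at which its call begins. camera_model takes no time and is no camera call.
- job_done(): hands the job in, once; it reports no verdict.
Trained networks look in the newest picture that a camera, given by its name, has taken for a name from the list of things; names that differ only in an ending like _2 or _b are one class to them, and where a whole thing is asked for, a point or a joint stands for the part that bears it (a point fixed in the world has none). Each returns a list of dicts, best first, with "conf" (0 to 1); they miss things now and then, are a little off and sometimes report something else, mostly with a low value. They report only what shows in the picture. A call takes as long as a camera call.
- masks_of(target, camera): "pixels" (384x512 bool, what is visible of it) and "at" ([column, row] in pixels, amid what is visible of it).
The state is a dict: "clock": time; "joint_pos": joint angles; "joint_vel": joint speeds; "tau": joint torques, N m; "eef_pos": TCP position; "tool_rot": TCP orientation; "ft_force": force on the tool from outside, world axes, zero at the start; "ft_torque": the same for the moment, N m; "grip_width": finger opening in m.
Only numpy, scipy, OpenCV 4.12 (cv2) and the standard library are available. Lean on these libraries where they do the work, as an engineer would, in place of code of your own. Each camera call takes 0.05 s, during which the arm holds its last target. There are 200 camera calls.

## Task

Take the handled steel canister off the evaporator's heater, keeping it upright and clear of the fragile head that hangs over it, and set it down gently so that it stands wholly on the round cork mat. Then put the aluminium cover plate on the heater so that it drops over both brass pins and lies flat. Leave the other things on the bench where they are.

Things in the scene. Friction and masses are not known exactly. Their poses are not given: they have to be found in the camera images.
- canister: Closed steel canister with a blue band and fixed lid, 0.5 kg: 104 mm diameter (108 at the lid), 82 mm tall. Origin: centre of underside, z up. Starts on the heater's disc.
- can_grip (a point): Middle of the canister's rigid black arched handle, 122 mm above the canister's underside, over its centre. The arch's straight level top bar, 12 mm thick and 60 mm long, runs along the canister's x axis, which starts within 0.25 rad of the evaporator's x axis.
- cover: Loose aluminium cover plate, 140 (x) x 150 (y) x 6 mm, 0.3 kg, lying flat on the bench. Origin: centre of underside, z up. Two through holes of 16 mm diameter at (x, y) = (45, 58) and (-45, -58) mm; it also fits turned by half a turn.
- cover_grip (a point): Middle of the bar of the cover's black bridge handle, 42 mm above the cover's underside, over its centre. Bar 90 mm long along the cover's x, 14 mm thick, 12 mm high, on two posts at x = +-38 mm.
- evaporator: Small white rotary evaporator, fixed. Origin: on the bench under the heater's centre; x points from its front (dark panel, turned to the right as the robot sees it) to its column, z up. Heater housing 170 x 170 mm, top at 60 mm. Behind it a base 50 mm high reaches x = 205 mm; the column (45 x 50 mm) stands at x = 165, y = 45 mm.
- heater (a point): Centre of the top of the heater's dark disc (112 mm diameter), 62 mm above the bench; the canister and the seated cover rest on it. Beside the disc two upright brass pins, 10 mm diameter with tapered tips, tops 76 mm above the bench, at (x, y) = (45, 58) and (-45, -58) mm in the evaporator's frame.
- head: Fragile white drive head with glass condenser (at x = 150 mm, top at 500 mm) on the column, over the heater. Same frame as the evaporator. Underside 272 mm above the bench; y -35 to 35 mm, 70 mm high, from x = 195 forward to 10 mm; a black nose (34 mm diameter, axis at 307 mm) goes on to x = -10 mm. For the handle below, lean the gripper back to the evaporator's front by 25 to 45 degrees.
- mat: Round cork mat fixed to the bench, 150 mm in diameter, 12 mm thick, beside the evaporator, left or right (the cover plate lies on the other side). Origin: centre of its underside, z up.
- amber_bottle: Bystander: amber glass bottle with black cap, 64 mm diameter, 150 mm tall. Origin: centre of its underside.
- beaker: Bystander: glass beaker, 70 mm diameter, 90 mm tall. Origin: centre of its underside.
- white_jar: Bystander: white plastic jar with red cap, 56 mm diameter, 80 mm tall. Origin: centre of its underside.
- spatula: Bystander: lab spatula with blue handle, 120 mm long, lying flat. Origin: in its handle-to-tip middle, at the underside.
- dish: Bystander: white porcelain dish, 70 mm diameter, 35 mm tall. Origin: centre of its underside.
- timer: Bystander: yellow timer box, 50 x 70 x 30 mm. Origin: centre of its underside.

How it is judged:
On the way, in this order (a step that is already met when the one before it is completed fails the run):
1. the canister is lifted clear of the heater (z of canister in the frame of evaporator above 0.07 m and contact force between canister and evaporator below 0.05 N and contact force between the fingers and canister above 0.5 N), for 0.1 s.
2. the canister stands upright on the cork mat, let go and still (horizontal distance between canister and mat below 0.025 m and z of canister in the frame of mat between 0.009 and 0.016 m and angle between canister's own z axis and vertical below 0.06 rad and linear speed of canister below 0.02 m/s and contact force between the fingers and canister below 0.05 N), for 0.2 s.
3. the cover plate lies flat on the heater, over both pins, let go (horizontal distance between cover and evaporator below 0.006 m and z of cover in the frame of evaporator between 0.058 and 0.0655 m and angle between cover's own z axis and vertical below 0.03 rad and angle between the x axis of cover and the x axis of evaporator, either way round below 0.08 rad and linear speed of cover below 0.02 m/s and contact force between the fingers and cover below 0.05 N), for 0.2 s.
At the end, for the whole second after the job is handed in: The canister stands upright, still and let go, its centre within 25 mm of the mat's; the cover lies flat, still and let go on the heater's disc, pins through both holes (within 6 mm, 4.6 degrees, at most 3.5 mm above the disc); every bystander is within 40 mm of its start (all of step 2 and all of step 3 and distance of each of amber_bottle, beaker, white_jar, spatula, dish, timer from where it was at the start of the episode below 0.04 m); the robot touches nothing.
It fails at once if the canister is tipped more than 26 degrees (angle between canister's own z axis and vertical above 0.45 rad).
It fails at once if the evaporator's head is knocked (more than 5 N) (contact force between anything else and head above 5 N).
It fails at once if the canister is dropped (let go some 10 mm or more above its support) (contact force between the fingers and canister below 0.05 N and linear speed of canister above 0.45 m/s).
It fails at once if the canister is slammed on the mat (more than 100 N) (contact force between canister and mat above 100 N).
It fails at once if a bystander is pushed more than 40 mm from its place (distance of any of amber_bottle, beaker, white_jar, spatula, dish, timer from where it was at the start of the episode above 0.04 m).
It also fails if it takes over 72 s, if anything falls off the work surface, if the arm or the gripper's body presses on something with over 40 N, if the wrist force passes 120 N, or if a joint passes its speed limit or range.

## Working session

There is one attempt and no reset: what is moved stays moved. The work goes in short steps, Python scripts to look and compute and a tool call to move; the robot and the scene stay as the last step left them, time stands still between calls to the robot, and variables do not carry over. Pictures are saved under pics/ and viewed, about 8 in all and at most 12, crops included, and the job is handed in when it is done.

Besides the shell and the picture viewer there is one more tool, called as name(argument=value, ...) on one line, values as JSON. jog_arm: Moves the arm, as the interface text tells. Its arguments: {"type":"object","properties":{"deltas":{"type":"array"}},"required":["deltas"]}

```bash
mkdir -p pics; ls; cat > h.py <<'E'
import numpy as np, cv2
from workcell import *
def snap(n,f=None):
    im=camera(n)
    if f: cv2.imwrite('pics/'+f,im[:,:,::-1])
    return im
def ray(n,uv):
    m=camera_model(n); f=192/np.tan(np.radians(m['fovy'])/2); P=np.array(m['pose'])
    d=P[:3,:3]@np.array([(uv[0]-m['cx'])/f,(uv[1]-m['cy'])/f,1]); return P[:3,3],d
def atz(n,uv,z):
    o,d=ray(n,uv); return o+d*(z-o[2])/d[2]
def proj(n,p):
    m=camera_model(n); f=192/np.tan(np.radians(m['fovy'])/2); P=np.array(m['pose'])
    q=(np.atleast_2d(p)-P[:3,3])@P[:3,:3]; return np.c_[m['cx']+f*q[:,0]/q[:,2],m['cy']+f*q[:,1]/q[:,2]]
E
python3 - <<'E'
from h import *
a=snap('scene','s0.png');b=snap('top','t0.png')
cv2.imwrite('pics/st0.png',cv2.resize(np.vstack([a,b])[:,:,::-1],None,fx=.78,fy=.78))
for n in('scene','top'):
    m=camera_model(n);print(n,m['fovy'],m['cx'],m['cy'],np.round(m['pose'],3).tolist())
    for t in('canister','can_grip','cover','cover_grip','evaporator','head','heater','mat'):
        for r in masks_of(t,n)[:2]: 
            p=r['pixels'];ys,xs=np.where(p);print(t,round(r['conf'],2),np.round(r['at']),p.sum(),xs.min(),xs.max(),ys.min(),ys.max(),np.round(atz(n,r['at'],0.0),3)[:2])
E
```

```text
pics
scene 49.189070769445834 256.88043547075983 189.75976912965473 [[0.699, 0.589, -0.406, 1.066], [0.715, -0.582, 0.386, -0.515], [-0.009, -0.56, -0.828, 1.179], [0.0, 0.0, 0.0, 1.0]]
canister 0.98 [265. 208.] 1269 247 283 190 232 [0.56  0.004]
canister 0.57 [295. 134.] 914 276 313 121 150 [0.408 0.311]
can_grip 0.86 [264. 214.] 1286 247 284 190 232 [ 0.57  -0.015]
cover 0.55 [296. 135.] 978 275 313 121 150 [0.415 0.312]
cover_grip 0.89 [293. 136.] 906 275 312 122 150 [0.411 0.296]
evaporator 0.94 [306. 196.] 7778 233 344 108 255 [0.622 0.132]
evaporator 0.31 [263. 213.] 1319 247 284 190 232 [ 0.566 -0.015]
head 0.92 [316. 159.] 3577 261 343 108 186 [0.542 0.279]
head 0.21 [297. 132.] 950 274 313 121 150 [0.407 0.323]
heater 0.87 [305. 195.] 7791 234 344 109 254 [0.616 0.136]
heater 0.29 [354. 148.] 495 341 362 132 164 [0.604 0.412]
mat 0.9 [155. 276.] 1940 131 181 252 300 [ 0.495 -0.398]
mat 0.38 [261. 213.] 1274 247 283 190 232 [ 0.564 -0.02 ]
top 52.089142735029554 258.2609851997244 188.29613495603192 [[0.023, -0.999, 0.029, 0.506], [-1.0, -0.023, 0.003, -0.017], [-0.003, -0.029, -1.0, 1.247], [0.0, 0.0, 0.0, 1.0]]
canister 0.91 [275. 166.] 729 254 291 145 181 [ 0.616 -0.064]
can_grip 0.75 [276. 168.] 693 254 290 145 181 [ 0.61  -0.069]
cover 0.58 [160. 221.] 2072 131 191 191 252 [0.431 0.295]
cover_grip 0.68 [158. 224.] 2040 130 191 190 252 [0.424 0.302]
evaporator 0.67 [240. 142.] 5629 191 308 88 203 [0.69  0.049]
head 0.67 [233. 130.] 3385 191 280 87 163 [0.725 0.072]
heater 0.76 [239. 139.] 5718 190 309 86 203 [0.699 0.051]
heater 0.55 [274. 166.] 690 254 290 145 180 [ 0.614 -0.061]
mat 0.81 [378. 206.] 1818 355 403 180 227 [ 0.495 -0.392]
```

```bash
python3 -c "
import cv2,numpy as np
for n in('s0','t0'): cv2.imwrite('pics/'+n+'b.png',cv2.resize(cv2.imread('pics/'+n+'.png'),(800,600),interpolation=cv2.INTER_CUBIC))"
```

```text
(no output)
```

View pics/s0b.png

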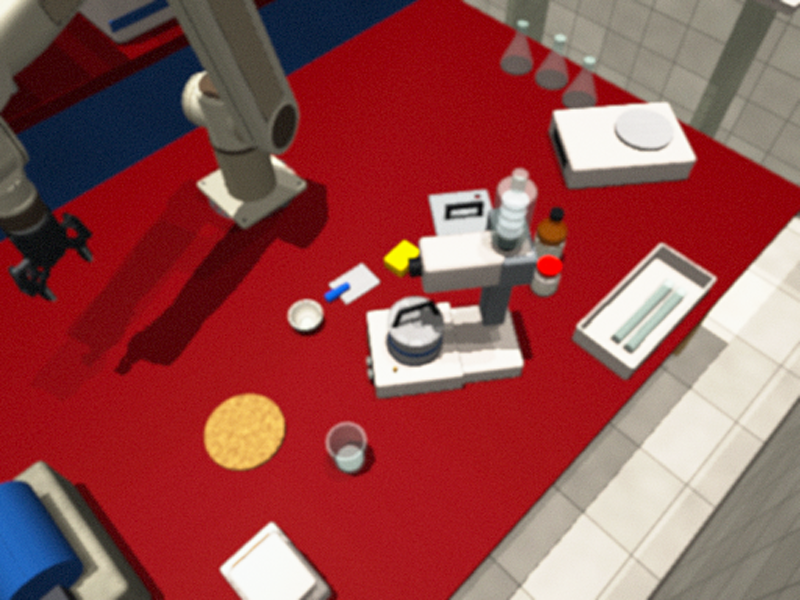

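View pics/t0b.png

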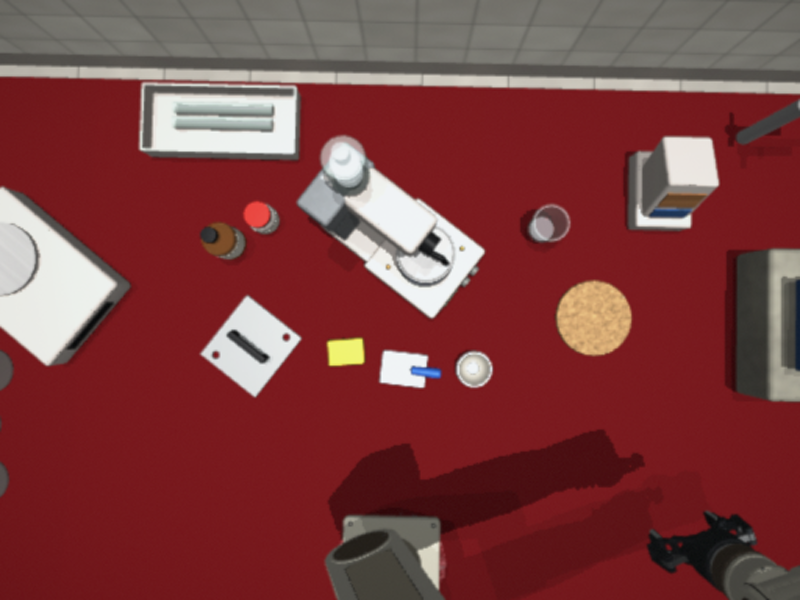

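The top view shows the evaporator's brass pins at about (388,266) and (462,248) in the 800 px image. The mat is on the right at (594,318) and the cover is on the left at (250,346), already turned about the same way as the evaporator. In the scene view the canister handle shows at about (415,312). Next I'll refine these positions with crops.

```bash
python3 - <<'E'
import cv2,numpy as np
s=cv2.imread('pics/s0.png');t=cv2.imread('pics/t0.png')
z=lambda im,c,r,w,h,k:cv2.resize(im[r:r+h,c:c+w],(w*k,h*k),interpolation=cv2.INTER_CUBIC)
A=z(s,230,180,66,75,6); B=z(t,230,140,66,75,6); C=z(t,125,185,66,75,6)  # 
cv2.imwrite('pics/c1.png',np.hstack([A,B]))
D=z(t,125,185,70,70,6);cv2.imwrite('pics/c2.png',D)
E
python3 - <<'E'
from h import *
print({k:np.round(v,3).tolist() for k,v in get_obs().items()})
E
```

```text
{'clock': 0.9, 'joint_pos': [-1.221, 0.241, 0.005, 1.335, -0.0, 1.571], 'joint_vel': [0.001, 0.001, -0.0, -0.0, -0.001, -0.001], 'tau': [0.0, -37.22, 25.269, 0.001, -0.0, 0.0], 'eef_pos': [0.171, -0.47, 0.231], 'tool_rot': [0.985, 0.174, -0.0, 0.0], 'ft_force': [0.099, 0.702, -1.545], 'ft_torque': [-0.02, -0.01, 0.045], 'grip_width': 0.085}
```

View pics/c1.png

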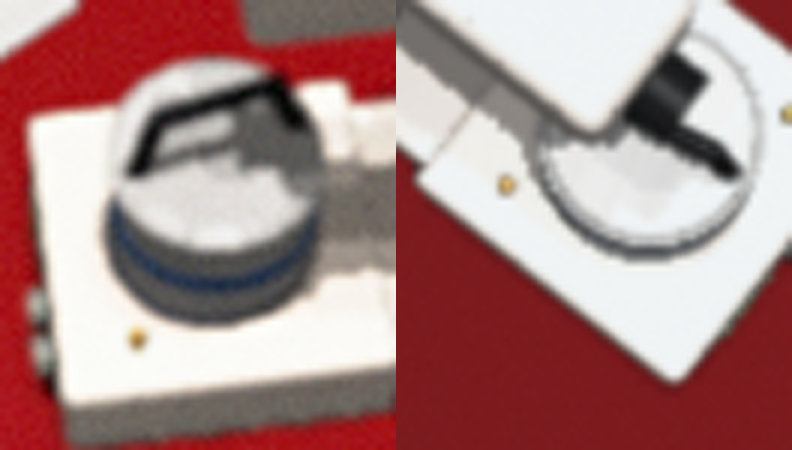

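View pics/c2.png

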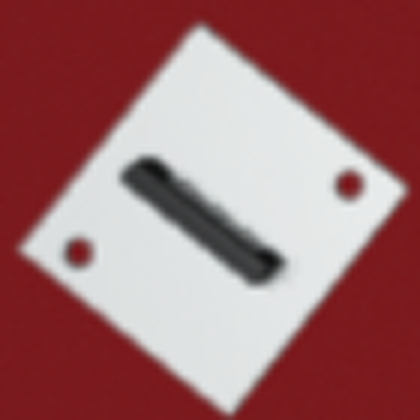

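```bash
cat > m1.py <<'E'
from h import *
s=cv2.imread('pics/s0.png');t=cv2.imread('pics/t0.png')
def cen(im,c,r,w,fn):
    p=im[r-w:r+w+1,c-w:c+w+1].astype(float); W=np.clip(fn(p),0,None); yy,xx=np.mgrid[-w:w+1,-w:w+1]
    return np.array([c+(W*xx).sum()/W.sum(), r+(W*yy).sum()/W.sum()])
br=lambda p:(p[...,2]-p[...,0]-40)
P=[cen(t,248,170,3,br),cen(t,295,159,3,br)]; Q=cen(s,253,236,3,br)
pw=[atz('top',q,.072)[:2] for q in P]; print('pins px',P,Q,'world',pw,'scene-',atz('scene',Q,.072)[:2],'dist',np.linalg.norm(pw[0]-pw[1]))
v=pw[0]-pw[1]; ye=np.arctan2(v[1],v[0])-np.arctan2(58,45); c=(pw[0]+pw[1])/2; print('evap',c,np.degrees(ye))
H=[cen(t,138,227,3,lambda p:200-p[...,1]),cen(t,183,216,3,lambda p:200-p[...,1])]
hw=[atz('top',q,.004)[:2] for q in H]; v=hw[0]-hw[1]; print('holes',H,hw,np.linalg.norm(v),'cover',(hw[0]+hw[1])/2,np.degrees(np.arctan2(v[1],v[0])-np.arctan2(58,45)))
# bar of the cover: dark pixels
D=(t.max(2)<110)[185:255,125:195]; ys,xs=np.where(D); b=np.c_[xs+125,ys+185].astype(float)
print('coverbar ctr',b.mean(0),atz('top',b.mean(0),.04)[:2])
# scene: handle ends
e=[atz('scene',q,.184)[:2] for q in((256.0,200.0),(275.5,193.9))]; d=e[1]-e[0]; print('handle',e,np.mean(e,0),np.linalg.norm(d),np.degrees(np.arctan2(d[1],d[0])))
print('handle front end top',atz('top',(286.2,168.8),.184)[:2])
# mat
m=(t[...,1]>110)&(t[...,0]<110)&(t[...,2]>150); n,l,st,ce=cv2.connectedComponentsWithStats(m.astype(np.uint8)); i=1+np.argmax(st[1:,4]);print('mat',ce[i],st[i],atz('top',ce[i],.012))
R=np.array([np.cos(ye),np.sin(ye)]); 
for nm,ctr in (('evap',c),):
  for z,r in((.144,.054),):
    a=np.linspace(0,2*np.pi,100); 
    for cam,im in(('top',t),('scene',s)):
      q=proj(cam,np.c_[ctr[0]+r*np.cos(a),ctr[1]+r*np.sin(a),0*a+z]); print(cam,'lid pred bbox',q.min(0),q.max(0))
print({k:np.round(atz('top',np.array(p)/1.5625,0)[:2],2) for k,p in dict(beaker=(549,228),dish=(474,370),spat=(425,371),timer=(346,352),amber=(232,250),jar=(265,222)).items()})
E
python3 m1.py
```

```text
pins px [array([247.95, 170.33]), array([295.40268456, 158.46308725])] [252.38924051 235.63291139] world [array([0.59363625, 0.01917088]), array([ 0.63246958, -0.12226299])] scene- [ 0.63151612 -0.12308325] dist 0.1466682212123336
evap [ 0.61305292 -0.05154605] 53.159807862127224
holes [array([137.63419257, 226.68612585]), array([182.77293295, 215.37679967])] [array([0.41255715, 0.36555194]), array([0.45146532, 0.22391149])] 0.14688725354460339 cover [0.43201123 0.29473172] 53.16662627549128
coverbar ctr [157.86705202 221.41618497] [0.43280867 0.2928648 ]
handle [array([ 0.60140503, -0.0771494 ]), array([ 0.62561416, -0.02332898])] [ 0.6135096  -0.05023919] 0.0590145714897023 65.7811602016218
handle front end top [ 0.5917719  -0.08784384]
mat [219.98373984 225.07317073] [209 216  24  18 123] [0.42411106 0.10471529 0.012     ]
top lid pred bbox [253.30349112 142.98097392] [291.67037904 181.25479448]
scene lid pred bbox [246.68045256 189.25329127] [283.83245465 220.76555323]
{'beaker': array([ 0.68, -0.31]), 'dish': array([ 0.39, -0.16]), 'spat': array([ 0.39, -0.06]), 'timer': array([0.42, 0.1 ]), 'amber': array([0.62, 0.34]), 'jar': array([0.68, 0.27])}
```

```bash
python3 - <<'E'
from h import *
s=cv2.imread('pics/s0.png');t=cv2.imread('pics/t0.png')
g=cv2.cvtColor(s,cv2.COLOR_BGR2GRAY).astype(float)
pts=[]
for c in range(258,274):
    col=g[188:206,c]; k0=int(np.argmin(col)); w=np.clip(110-col[max(0,k0-2):k0+3],0,None); r=188+(w*np.arange(max(0,k0-2),k0-2+len(w) if k0>=2 else len(w))).sum()/w.sum(); pts.append((c,r))
pts=np.array(pts); print(np.round(pts[:,1],1))
p=np.polyfit(pts[:,0],pts[:,1],1); print('res',np.round(pts[:,1]-np.polyval(p,pts[:,0]),2))
w=[atz('scene',(c,np.polyval(p,c)),.184)[:2] for c in(256,276)]; d=w[1]-w[0]; print('scene line',w,np.degrees(np.arctan2(d[1],d[0])))
g=cv2.cvtColor(t,cv2.COLOR_BGR2GRAY).astype(float)
D=(g<90)[155:172,272:290]; ys,xs=np.where(D); print(g[155:173,270:290].astype(int))
E
```

```text
[199.  198.6 198.4 198.1 197.8 197.4 197.1 196.9 196.5 196.3 196.3 196.2
 195.6 195.3 194.9 194.5]
res [ 0.07  0.    0.    0.    0.04 -0.1  -0.13 -0.07 -0.14 -0.07  0.19  0.35
  0.08  0.01 -0.08 -0.16]
scene line [array([ 0.60015665, -0.0759329 ]), array([ 0.62645993, -0.02216106])] 63.93374932270045
[[ 61  39  46  57  66  70  65  55  43  54 117 198 236 240 241 241 240 233
  201 196]
 [ 34  29  34  43  54  64  70  69  65 102 185 235 240 241 240 241 241 239
  226 204]
 [ 26  27  29  32  41  51  61  71  97 168 233 240 241 241 241 241 241 242
  233 202]
 [ 22  26  27  30  30  37  49  75 140 219 239 240 241 241 241 241 242 242
  234 199]
 [ 22  22  25  27  27  30  40  96 183 235 240 241 241 241 241 241 242 242
  235 207]
 [ 30  24  23  22  27  28  39 101 182 225 234 239 240 241 241 242 242 242
  237 219]
 [ 71  44  31  22  23  26  31  50  84 133 191 225 234 240 241 242 241 241
  238 223]
 [138  89  64  37  25  28  37  45  42  55  84 133 191 226 236 241 241 240
  237 222]
 [196 152 130  80  57  50  34  34  43  47  44  58  84 135 199 234 240 240
  235 211]
 [218 215 198 149 134 119  72  44  32  35  48  56  45  60 119 202 237 240
  234 198]
 [220 221 218 214 210 193 136  87  64  44  33  37  43  44  59 142 226 239
  233 198]
 [221 221 219 220 219 214 194 149 129  87  66  50  32  26  28  71 157 228
  229 195]
 [222 220 220 219 218 216 216 211 193 149 139 118  61  22  17  30  88 170
  218 199]
 [222 220 220 219 218 218 218 220 218 211 211 194 127  56  27  24  54 125
  192 197]
 [222 221 220 218 217 218 220 224 227 226 225 219 195 131  92  71 100 146
  191 209]
 [222 221 220 218 218 219 223 230 236 240 238 229 225 215 186 163 175 189
  191 204]
 [225 223 223 221 222 223 227 236 242 243 242 241 241 240 239 233 213 192
  188 202]
 [233 231 230 230 231 233 237 241 242 242 242 243 242 242 240 223 177 175
  174 228]]
```

```bash
cat > pl.py <<'E'
import sys
from h import *
from scipy.spatial.transform import Rotation as R, Slerp
def tool(yaw,L):  # yaw of the tool's x, lean L (deg)
    a,l=np.radians([yaw,L]); h=np.array([np.cos(a),np.sin(a),0]); y=np.array([np.sin(a),-np.cos(a),0])
    z=np.sin(l)*h-np.cos(l)*np.array([0,0,1]); return R.from_matrix(np.c_[np.cross(y,z),y,z])
def plan(grasp,yaw,L,back=0,g=85,mm=40,deg=7.5,up=0,n=5):
    o=get_obs(); p=np.array(o['eef_pos']); q=R.from_quat(o['tool_rot']); T=tool(yaw,L)
    t=np.array(grasp,float)+T.apply([0,0,.019-back])+[0,0,up]
    rv=(q.inv()*T).as_rotvec(degrees=True); d=t-p
    N=max(1,int(np.ceil(max(np.linalg.norm(d)*1000/mm,np.linalg.norm(rv)/deg))))
    print('clock',o['clock'],'tcp',np.round(p,4),'err mm',np.round(q.inv().apply(d)*1000,1),'rot',np.round(rv,2),'N',N,'ft',np.round(o['ft_force'],1),'w',round(o['grip_width'],4),'j',np.round(o['joint_pos'],2))
    for k in range(min(N,n)):
        qk=q*R.from_rotvec(rv*k/N,degrees=True); print([*np.round(qk.inv().apply(d/N)*1000,1).tolist(),*np.round(rv/N,2).tolist(),g])
CAN=[.613,-.0505,.184]
E
python3 -c "
from pl import *
plan(CAN,64.2,40,back=.13,g=60,n=16)"
```

```text
clock 0.9 tcp [ 0.1713 -0.4697  0.2313] err mm [ 507.4 -192.8  -37.7] rot [ 15.4   37.97 -42.31] N 14 ft [ 0.1  0.7 -1.5] w 0.0853 j [-1.22  0.24  0.01  1.34 -0.    1.57]
[36.2, -13.8, -2.7, 1.1, 2.71, -3.02, 60]
[37.0, -11.9, -0.7, 1.1, 2.71, -3.02, 60]
[37.6, -9.9, 1.3, 1.1, 2.71, -3.02, 60]
[37.9, -7.9, 3.2, 1.1, 2.71, -3.02, 60]
[38.1, -5.8, 5.2, 1.1, 2.71, -3.02, 60]
[38.0, -3.6, 7.0, 1.1, 2.71, -3.02, 60]
[37.8, -1.5, 8.9, 1.1, 2.71, -3.02, 60]
[37.4, 0.7, 10.7, 1.1, 2.71, -3.02, 60]
[36.7, 2.9, 12.4, 1.1, 2.71, -3.02, 60]
[35.9, 5.0, 14.0, 1.1, 2.71, -3.02, 60]
[34.9, 7.2, 15.6, 1.1, 2.71, -3.02, 60]
[33.7, 9.3, 17.1, 1.1, 2.71, -3.02, 60]
[32.3, 11.4, 18.4, 1.1, 2.71, -3.02, 60]
[30.7, 13.4, 19.7, 1.1, 2.71, -3.02, 60]
```

jog_arm(deltas=[[[36, -14, -5, 1.1, 2.7, -3, 60], [37, -12, -3, 1.1, 2.7, -3, 60], [38, -10, 1, 1.1, 2.7, -3, 60], [38, -8, 3, 1.1, 2.7, -3, 60], [38, -6, 5, 1.1, 2.7, -3, 60]]])

```text
clock: 1.4
eef_pos: [0.3201, -0.3402, 0.2513]
tool_rot: [0.945, 0.3, 0.111, -0.069]
ft_force: [0.2, -0.3, -0.9]
grip_width: 0.06
```

```bash
python3 -c "
from pl import *
plan(CAN,64.2,40,back=.13,g=60,n=5)"
```

```text
clock 1.4 tcp [ 0.3201 -0.3402  0.2513] err mm [337.2 -31.1  71.2] rot [  9.95  24.01 -27.11] N 9 ft [ 0.2 -0.3 -0.9] w 0.06 j [-0.98  0.22 -0.    1.42  0.25  1.54]
[37.5, -3.5, 7.9, 1.11, 2.67, -3.01, 60]
[37.2, -1.3, 9.7, 1.11, 2.67, -3.01, 60]
[36.7, 0.8, 11.4, 1.11, 2.67, -3.01, 60]
[36.0, 3.0, 13.1, 1.11, 2.67, -3.01, 60]
[35.2, 5.1, 14.7, 1.11, 2.67, -3.01, 60]
```

Tracking is good, so I'll continue.

jog_arm(deltas=[[[37, -3, 8, 1.1, 2.7, -3, 60], [37, -1, 10, 1.1, 2.7, -3, 60], [37, 1, 11, 1.1, 2.7, -3, 60], [36, 3, 13, 1.1, 2.7, -3, 60], [35, 5, 15, 1.1, 2.7, -3, 60]]])

```text
clock: 1.9
eef_pos: [0.4707, -0.2103, 0.2636]
tool_rot: [0.87, 0.42, 0.219, -0.135]
ft_force: [-0.4, 0.5, 0.5]
grip_width: 0.06
```

```bash
python3 -c "
from pl import *
plan(CAN,64.2,40,back=.13,g=60,n=5)"
```

```text
clock 1.9 tcp [ 0.4707 -0.2103  0.2636] err mm [128.3  29.3  65. ] rot [  4.42  10.05 -11.41] N 4 ft [-0.4  0.5  0.5] w 0.06 j [-0.71  0.29  0.05  1.41  0.51  1.51]
[32.1, 7.3, 16.2, 1.1, 2.51, -2.85, 60]
[30.9, 9.2, 17.5, 1.1, 2.51, -2.85, 60]
[29.6, 11.1, 18.6, 1.1, 2.51, -2.85, 60]
[28.2, 12.9, 19.6, 1.1, 2.51, -2.85, 60]
```

jog_arm(deltas=[[[32, 7, 16, 1.1, 2.5, -2.9, 60], [31, 9, 17, 1.1, 2.5, -2.9, 60], [30, 11, 18, 1.1, 2.5, -2.9, 60], [27, 13, 19, 1.1, 2.5, -2.9, 60], [0, 0, 0, 0, 0, 0, 60]]])

```text
clock: 2.4
eef_pos: [0.5862, -0.109, 0.27]
tool_rot: [0.791, 0.506, 0.292, -0.183]
ft_force: [-0.7, -0.4, -0.8]
grip_width: 0.06
```

```bash
python3 - <<'E'
from pl import *
plan(CAN,64.2,40,back=.0,g=60,n=5,mm=25)
s=snap('scene');t=snap('top')
z=lambda im,c,r,w,h,k:cv2.resize(im[r:r+h,c:c+w],(w*k,h*k),interpolation=cv2.INTER_CUBIC)
cv2.imwrite('pics/g1.png',np.hstack([z(s,200,130,100,110,4),z(t,220,110,100,110,4)])[:,:,::-1])
E
```

```text
clock 2.4 tcp [ 0.5862 -0.109   0.27  ] err mm [ -6.8  -0.6 126.2] rot [-0.35 -0.35  0.92] N 6 ft [-0.7 -0.4 -0.8] w 0.06 j [-0.52  0.43  0.18  1.39  0.7   1.46]
[-1.1, -0.1, 21.0, -0.06, -0.06, 0.15, 60]
[-1.1, -0.1, 21.0, -0.06, -0.06, 0.15, 60]
[-1.1, -0.1, 21.0, -0.06, -0.06, 0.15, 60]
[-1.1, -0.2, 21.0, -0.06, -0.06, 0.15, 60]
[-1.0, -0.2, 21.0, -0.06, -0.06, 0.15, 60]
```

View pics/g1.png

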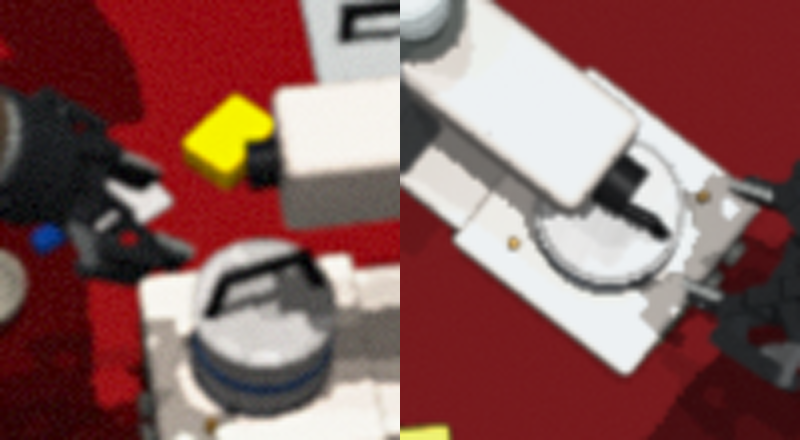

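The open fingers straddle the handle's line, with the handle at about (640,215) in the right crop. They are still clear of the black nose at (610,185). I'll advance along the tool axis.

jog_arm(deltas=[[[-7, -1, 15, -0.3, -0.3, 0.9, 60], [0, 0, 25, 0, 0, 0, 60], [0, 0, 25, 0, 0, 0, 60], [0, 0, 25, 0, 0, 0, 60], [0, 0, 15, 0, 0, 0, 60]]])

```text
clock: 3.0
eef_pos: [0.6099, -0.0611, 0.187]
tool_rot: [0.801, 0.494, 0.29, -0.176]
ft_force: [-0.8, 0.6, 0.3]
grip_width: 0.0599
```

```bash
python3 - <<'E'
from pl import *
plan(CAN,64.2,40,back=.0,g=60,n=5,mm=25)
E
```

```text
clock 3.0 tcp [ 0.6099 -0.0611  0.187 ] err mm [ 6.5 -2.3 28.2] rot [ 0.85  0.36 -0.55] N 2 ft [-0.8  0.6  0.3] w 0.0599 j [-0.42  0.44 -0.01  1.07  0.69  1.63]
[3.3, -1.2, 14.1, 0.42, 0.18, -0.27, 60]
[3.2, -1.0, 14.1, 0.42, 0.18, -0.27, 60]
```

jog_arm(deltas=[[[3, -1, 14, 0.4, 0.2, -0.3, 60], [2, -1, 14, 0.4, 0.2, -0.3, 60], [0, 0, 0, 0, 0, 0, 60]]])

```text
clock: 3.3
eef_pos: [0.6164, -0.0409, 0.167]
tool_rot: [0.797, 0.498, 0.289, -0.182]
ft_force: [-0.6, -0.2, -0.4]
grip_width: 0.0602
```

```bash
python3 - <<'E'
from pl import *
plan(CAN,64.2,40,back=.0,g=60,n=5,mm=25)
s=snap('scene');t=snap('top')
z=lambda im,c,r,w,h,k:cv2.resize(im[r:r+h,c:c+w],(w*k,h*k),interpolation=cv2.INTER_CUBIC)
cv2.imwrite('pics/g2.png',np.hstack([z(s,220,150,80,90,5),z(t,235,125,80,90,5)])[:,:,::-1])
E
```

```text
clock 3.3 tcp [ 0.6164 -0.0409  0.167 ] err mm [ 3.2  1.1 -0.5] rot [ 0.02  0.02 -0.13] N 1 ft [-0.6 -0.2 -0.4] w 0.0602 j [-0.39  0.46 -0.04  1.02  0.7   1.66]
[3.2, 1.1, -0.5, 0.02, 0.02, -0.13, 60]
```

View pics/g2.png

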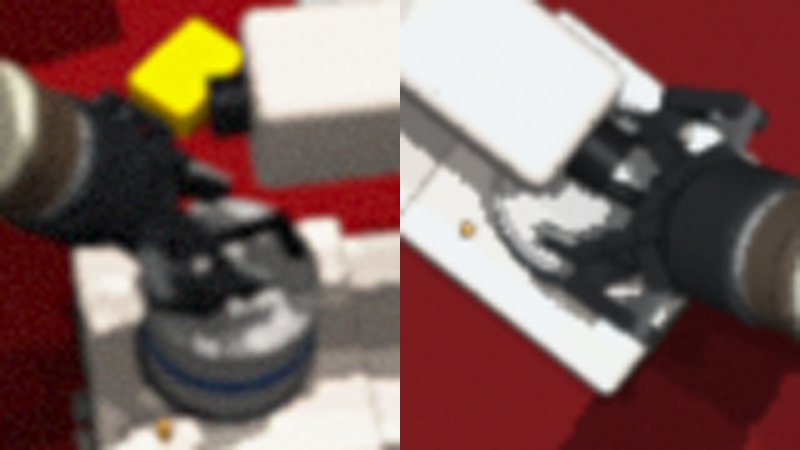

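The fingers are on both sides of the handle's top bar, at about (230,235) in the left crop, and the gripper body is clear of the nose. I'll close now.

jog_arm(deltas=[[[0, 0, 0, 0, 0, 0, 0], [0, 0, 0, 0, 0, 0, 0], [0, 0, 0, 0, 0, 0, 0], [0, 0, 0, 0, 0, 0, 0], [0, 0, 0, 0, 0, 0, 0]]])

```text
clock: 3.9
eef_pos: [0.6182, -0.0439, 0.1708]
tool_rot: [0.797, 0.498, 0.291, -0.179]
ft_force: [1.2, 2.0, -1.7]
grip_width: 0.01
```

jog_arm(deltas=[[[3, 0, -4, 0, 0, 0, 0], [3, 0, -4, 0, 0, 0, 0], [3, 0, -4, 0, 0, 0, 0]]])

```text
clock: 4.2
eef_pos: [0.6152, -0.0449, 0.1827]
tool_rot: [0.798, 0.497, 0.288, -0.18]
ft_force: [0.2, -0.5, -3.9]
grip_width: 0.0105
```

```bash
python3 - <<'E'
from pl import *
t=cv2.imread('pics/t0.png').astype(int); m=((t[...,2]-t[...,0])>60)&(t[...,1]>90); m=m.astype(np.uint8); n,l,st,ce=cv2.connectedComponentsWithStats(m)
for i in range(1,n):
    if st[i,4]>900: print(ce[i],st[i],atz('top',ce[i],.012))
snap('top')
for r in masks_of('mat','top')[:1]:
    (c,rad)=cv2.minEnclosingCircle(np.argwhere(r['pixels'])[:,::-1].astype(np.float32)); print(c,rad,atz('top',c,.012),r['conf'])
plan([.613-.09,-.0505-.12,.215],64.2,40,g=0,n=5,mm=25)
E
```

```text
[379.63621354 203.11502477] [ 356  179   48   49 1817] [ 0.50430993 -0.39474964  0.012     ]
(396.0, 208.5) 15.33796215057373 [ 0.48858858 -0.44627018  0.012     ] 0.7
clock 4.3 tcp [ 0.6161 -0.0451  0.1839] err mm [ -98.1  -28.4 -103.2] rot [ 0.24  0.25 -0.2 ] N 6 ft [ 0.6 -0.7 -4.9] w 0.0102 j [-0.39  0.45 -0.01  1.06  0.69  1.65]
[-16.3, -4.7, -17.2, 0.04, 0.04, -0.03, 0]
[-16.3, -4.8, -17.2, 0.04, 0.04, -0.03, 0]
[-16.3, -4.8, -17.2, 0.04, 0.04, -0.03, 0]
[-16.3, -4.8, -17.2, 0.04, 0.04, -0.03, 0]
[-16.3, -4.8, -17.2, 0.04, 0.04, -0.03, 0]
```

jog_arm(deltas=[[[5, 0, -6, 0, 0, 0, 0], [5, 0, -6, 0, 0, 0, 0], [-5, -3, -14, 0, 0, 0, 0], [-16, -5, -17, 0, 0, 0, 0], [-16, -5, -17, 0, 0, 0, 0]]])

```text
clock: 4.8
eef_pos: [0.5785, -0.0909, 0.2157]
tool_rot: [0.796, 0.5, 0.289, -0.18]
ft_force: [-0.0, -0.1, -3.7]
grip_width: 0.0098
```

```bash
python3 - <<'E'
from pl import *
plan([.513,-.20,.212],64.2,40,g=0,n=5,mm=35)
E
```

```text
clock 4.8 tcp [ 0.5785 -0.0909  0.2157] err mm [-99.7 -11.6 -59.2] rot [0.11 0.24 0.14] N 4 ft [-0.  -0.1 -3.7] w 0.0098 j [-0.49  0.41  0.02  1.21  0.69  1.51]
[-24.9, -2.9, -14.8, 0.03, 0.06, 0.04, 0]
[-24.9, -2.9, -14.8, 0.03, 0.06, 0.04, 0]
[-24.9, -2.9, -14.8, 0.03, 0.06, 0.04, 0]
[-24.9, -2.9, -14.9, 0.03, 0.06, 0.04, 0]
```

jog_arm(deltas=[[[-25, -3, -15, 0, 0, 0, 0], [-25, -3, -15, 0, 0, 0, 0], [-25, -3, -15, 0, 0, 0, 0], [-25, -3, -15, 0, 0, 0, 0]]])

```text
clock: 5.2
eef_pos: [0.5179, -0.193, 0.2031]
tool_rot: [0.794, 0.504, 0.291, -0.175]
ft_force: [0.6, 0.1, -5.4]
grip_width: 0.0102
```

```bash
python3 - <<'E'
from pl import *
plan([.504,-.395,.165],64.2,40,g=0,n=7,mm=35)
E
```

```text
clock 5.2 tcp [ 0.5179 -0.193   0.2031] err mm [-169.7   73.9  -71.1] rot [0.49 0.29 0.72] N 6 ft [ 0.6  0.1 -5.4] w 0.0102 j [-0.7   0.47  0.07  1.37  0.67  1.24]
[-28.3, 12.3, -11.9, 0.08, 0.05, 0.12, 0]
[-28.2, 12.4, -11.9, 0.08, 0.05, 0.12, 0]
[-28.2, 12.4, -11.9, 0.08, 0.05, 0.12, 0]
[-28.2, 12.4, -12.0, 0.08, 0.05, 0.12, 0]
[-28.1, 12.5, -12.0, 0.08, 0.05, 0.12, 0]
[-28.1, 12.5, -12.1, 0.08, 0.05, 0.12, 0]
```

jog_arm(deltas=[[[-28, 12, -12, 0.1, 0, 0.1, 0], [-28, 12, -12, 0.1, 0, 0.1, 0], [-28, 12, -12, 0.1, 0, 0.1, 0], [-28, 12, -12, 0.1, 0, 0.1, 0], [-28, 12, -12, 0.1, 0, 0.1, 0]]])

```text
clock: 5.7
eef_pos: [0.5096, -0.359, 0.1653]
tool_rot: [0.795, 0.503, 0.29, -0.174]
ft_force: [1.4, -0.3, -4.6]
grip_width: 0.0105
```

```bash
python3 - <<'E'
from pl import *
plan([.504,-.395,.150],64.2,40,g=0,n=7,mm=25)
E
```

```text
clock 5.7 tcp [ 0.5096 -0.359   0.1653] err mm [-36.6  10.2   8.7] rot [0.54 0.46 0.6 ] N 2 ft [ 1.4 -0.3 -4.6] w 0.0105 j [-0.9   0.75  0.45  1.61  0.62  1.01]
[-18.3, 5.1, 4.3, 0.27, 0.23, 0.3, 0]
[-18.3, 5.2, 4.2, 0.27, 0.23, 0.3, 0]
```

jog_arm(deltas=[[[-18, 5, 4, 0.3, 0.2, 0.3, 0], [-18, 5, 4, 0.3, 0.2, 0.3, 0], [0, 0, 0, 0, 0, 0, 0]]])

```text
clock: 6.0
eef_pos: [0.5092, -0.392, 0.1344]
tool_rot: [0.798, 0.498, 0.29, -0.178]
ft_force: [0.0, 0.4, -4.6]
grip_width: 0.0101
```

```bash
python3 - <<'E'
from pl import *
plan([.504,-.395,.134],64.2,40,g=0,n=7,mm=5)
s=snap('scene');t=snap('top')
z=lambda im,c,r,w,h,k:cv2.resize(im[r:r+h,c:c+w],(w*k,h*k),interpolation=cv2.INTER_CUBIC)
cv2.imwrite('pics/g3.png',np.hstack([z(s,110,220,80,90,5),z(t,340,155,80,90,5)])[:,:,::-1])
E
```

```text
clock 6.0 tcp [ 0.5092 -0.392   0.1344] err mm [-4.  -3.5 16.1] rot [ 0.4   0.26 -0.06] N 4 ft [ 0.   0.4 -4.6] w 0.0101 j [-0.93  0.84  0.53  1.63  0.61  0.98]
[-1.0, -0.9, 4.0, 0.1, 0.06, -0.01, 0]
[-1.0, -0.9, 4.0, 0.1, 0.06, -0.01, 0]
[-1.0, -0.9, 4.0, 0.1, 0.06, -0.01, 0]
[-1.0, -0.9, 4.0, 0.1, 0.06, -0.01, 0]
```

View pics/g3.png

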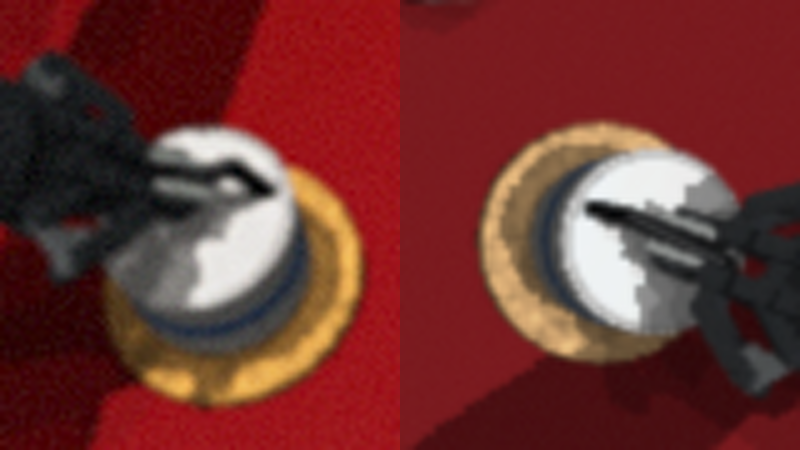

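```bash
python3 - <<'E'
from pl import *
print(atz('top',(389.9,202.7),.109)); print(proj('top',[.504,-.395,.109]), proj('scene',[.504,-.395,.109]))
E
```

```text
[ 0.50631896 -0.3947205   0.109     ]
[[389.98641401 203.50418479]] [[149.428094   261.53218892]]
```

jog_arm(deltas=[[[0, -1, 3, 0, 0, 0, 0], [-3, 0, 4, 0, 0, 0, 0], [-2, 0, 2, 0, 0, 0, 0]]])

```text
clock: 6.4
eef_pos: [0.5119, -0.3867, 0.1307]
tool_rot: [0.796, 0.501, 0.291, -0.175]
ft_force: [-0.2, 0.5, -3.4]
grip_width: 0.0099
```

jog_arm(deltas=[[[-3, -1, 3, 0, 0, 0, 0], [-3, 0, 3, 0, 0, 0, 0], [-2, 0, 2, 0, 0, 0, 0]]])

```text
clock: 6.7
eef_pos: [0.5117, -0.3865, 0.121]
tool_rot: [0.796, 0.502, 0.292, -0.174]
ft_force: [0.0, -4.0, 5.5]
grip_width: 0.0098
```

jog_arm(deltas=[[[-1, 0, 1, 0, 0, 0, 0], [0, 0, 0, 0, 0, 0, 0]]])

```text
clock: 6.9
eef_pos: [0.5117, -0.387, 0.121]
tool_rot: [0.796, 0.502, 0.292, -0.173]
ft_force: [-0.8, -0.8, -4.6]
grip_width: 0.0103
```

jog_arm(deltas=[[[-2, 0, 2, 0, 0, 0, 0]]])

```text
clock: 7.0
eef_pos: [0.5119, -0.3875, 0.1207]
tool_rot: [0.796, 0.501, 0.293, -0.173]
ft_force: [-6.6, -1.2, 16.8]
grip_width: 0.0107
```

```bash
python3 - <<'E'
from h import *
for i in range(4):
    camera('top'); o=get_obs(); print(np.round(o['eef_pos'],4),np.round(o['ft_force'],1))
E
```

```text
[ 0.5118 -0.3875  0.1208] [-3.7 -0.   7.5]
[ 0.5119 -0.3875  0.1208] [-4.2 -0.8  8.7]
[ 0.5118 -0.3875  0.1208] [-4.6 -0.3  7.5]
[ 0.5118 -0.3875  0.1208] [-4.1 -0.8  7.2]
```

Force is now steady at 7.5 N, so the canister rests on the mat. I'll open the fingers.

jog_arm(deltas=[[[0, 0, 0, 0, 0, 0, 40], [0, 0, 0, 0, 0, 0, 40], [0, 0, 0, 0, 0, 0, 40], [0, 0, 0, 0, 0, 0, 40]]])

```text
clock: 7.6
eef_pos: [0.513, -0.3877, 0.1223]
tool_rot: [0.795, 0.501, 0.294, -0.171]
ft_force: [0.9, -0.7, 0.6]
grip_width: 0.0405
```

jog_arm(deltas=[[[0, 0, -20, 0, 0, 0, 40], [0, 0, -30, 0, 0, 0, 40], [0, 0, -40, 0, 0, 0, 40], [0, 0, -40, 0, 0, 0, 50], [20, 0, -40, 0, 0, 0, 60]]])

```text
clock: 8.1
eef_pos: [0.4679, -0.4674, 0.2607]
tool_rot: [0.794, 0.501, 0.294, -0.181]
ft_force: [1.0, -1.5, -0.1]
grip_width: 0.0599
```

```bash
python3 - <<'E'
from pl import *
COV=[.432,.2947,.042]
plan(COV,53.2,30,back=.17,g=60,n=7,mm=45)
plan([.43,-.12,.35],53.2,30,g=60,n=11,mm=40)
s=snap('scene');t=snap('top')
z=lambda im,c,r,w,h,k:cv2.resize(im[r:r+h,c:c+w],(w*k,h*k),interpolation=cv2.INTER_CUBIC)
cv2.imwrite('pics/g4.png',np.hstack([z(s,110,220,80,90,5),z(t,340,155,80,90,5)])[:,:,::-1])
E
```

```text
clock 8.1 tcp [ 0.4679 -0.4674  0.2607] err mm [ 399.8 -377.6  451.8] rot [ -6.09 -10.38   9.34] N 16 ft [ 1.  -1.5 -0.1] w 0.0599 j [-1.04  0.96  1.1   2.14  0.57  0.85]
[25.0, -23.6, 28.2, -0.38, -0.65, 0.58, 60]
[25.1, -24.0, 27.8, -0.38, -0.65, 0.58, 60]
[25.1, -24.5, 27.4, -0.38, -0.65, 0.58, 60]
[25.2, -24.9, 26.9, -0.38, -0.65, 0.58, 60]
[25.2, -25.4, 26.5, -0.38, -0.65, 0.58, 60]
[25.3, -25.8, 26.0, -0.38, -0.65, 0.58, 60]
[25.3, -26.2, 25.5, -0.38, -0.65, 0.58, 60]
clock 8.1 tcp [ 0.4679 -0.4674  0.2607] err mm [ 281.2 -182.3  141.7] rot [ -6.09 -10.38   9.34] N 10 ft [ 1.  -1.5 -0.1] w 0.0599 j [-1.04  0.96  1.1   2.14  0.57  0.85]
[28.1, -18.2, 14.2, -0.61, -1.04, 0.93, 60]
[28.1, -18.8, 13.5, -0.61, -1.04, 0.93, 60]
[28.0, -19.4, 12.8, -0.61, -1.04, 0.93, 60]
[27.9, -20.0, 12.0, -0.61, -1.04, 0.93, 60]
[27.8, -20.6, 11.3, -0.61, -1.04, 0.93, 60]
[27.6, -21.2, 10.6, -0.61, -1.04, 0.93, 60]
[27.5, -21.7, 9.9, -0.61, -1.04, 0.93, 60]
[27.3, -22.3, 9.1, -0.61, -1.04, 0.93, 60]
[27.1, -22.8, 8.4, -0.61, -1.04, 0.93, 60]
[26.8, -23.3, 7.7, -0.61, -1.04, 0.93, 60]
```

View pics/g4.png

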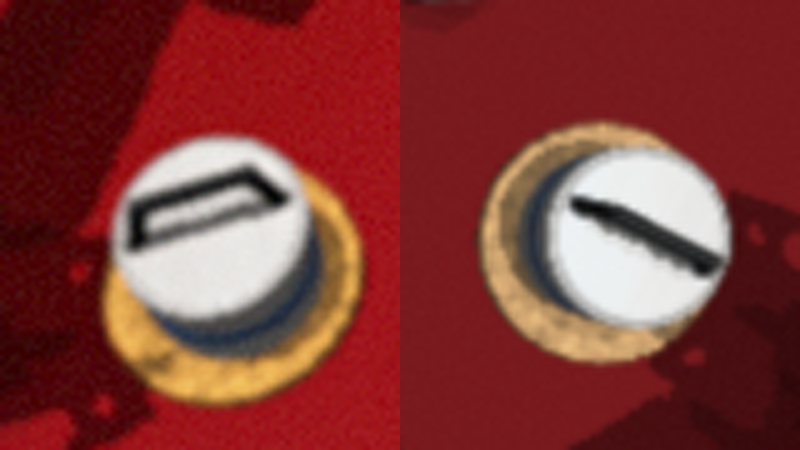

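The canister stands upright near the mat's centre with cork visible all round. Lid centre is at (640,237) and mat centre at about (600,242), and the offset is the expected parallax. Next is the cover, going round in front of the head.

jog_arm(deltas=[[[28, -18, 14, -0.6, -1, 0.9, 60], [28, -19, 13, -0.6, -1, 0.9, 60], [28, -20, 13, -0.6, -1, 0.9, 60], [28, -20, 12, -0.6, -1, 0.9, 60], [28, -20, 11, -0.6, -1, 0.9, 60]]])

```text
clock: 8.7
eef_pos: [0.4553, -0.2988, 0.283]
tool_rot: [0.832, 0.465, 0.265, -0.147]
ft_force: [0.3, 0.3, 0.3]
grip_width: 0.06
```

```bash
python3 - <<'E'
from pl import *
plan([.40,.0,.32],53.2,30,g=60,n=5,mm=43)
E
```

```text
clock 8.7 tcp [ 0.4553 -0.2988  0.283 ] err mm [ 203.7 -203.   118.8] rot [-2.72 -5.31  4.38] N 8 ft [0.3 0.3 0.3] w 0.06 j [-0.89  0.44  0.28  1.63  0.58  1.16]
[25.5, -25.4, 14.8, -0.34, -0.66, 0.55, 60]
[25.4, -25.7, 14.4, -0.34, -0.66, 0.55, 60]
[25.3, -26.0, 14.0, -0.34, -0.66, 0.55, 60]
[25.2, -26.4, 13.5, -0.34, -0.66, 0.55, 60]
[25.1, -26.7, 13.1, -0.34, -0.66, 0.55, 60]
```

jog_arm(deltas=[[[26, -25, 15, -0.3, -0.7, 0.6, 60], [26, -26, 14, -0.3, -0.7, 0.6, 60], [26, -26, 14, -0.3, -0.7, 0.6, 60], [26, -26, 13, -0.3, -0.7, 0.6, 60], [26, -26, 13, -0.3, -0.7, 0.6, 60]]])

```text
clock: 9.2
eef_pos: [0.4244, -0.0962, 0.2981]
tool_rot: [0.854, 0.442, 0.242, -0.129]
ft_force: [-0.8, 0.5, 0.3]
grip_width: 0.0603
```

```bash
python3 - <<'E'
from pl import *
plan([.38,.10,.27],53.2,30,g=60,n=5,mm=43)
E
```

```text
clock 9.2 tcp [ 0.4244 -0.0962  0.2981] err mm [  98.8 -148.7  114.7] rot [-1.15 -1.78  1.25] N 5 ft [-0.8  0.5  0.3] w 0.0603 j [-0.6   0.04 -0.18  1.35  0.55  1.59]
[19.8, -29.7, 22.9, -0.23, -0.36, 0.25, 60]
[19.8, -29.9, 22.7, -0.23, -0.36, 0.25, 60]
[19.8, -30.1, 22.4, -0.23, -0.36, 0.25, 60]
[19.8, -30.3, 22.2, -0.23, -0.36, 0.25, 60]
[19.8, -30.4, 22.0, -0.23, -0.36, 0.25, 60]
```

jog_arm(deltas=[[[20, -30, 23, -0.2, -0.4, 0.3, 60], [20, -30, 23, -0.2, -0.4, 0.3, 60], [20, -30, 22, -0.2, -0.4, 0.2, 60], [20, -30, 22, -0.2, -0.4, 0.2, 60], [20, -30, 22, -0.2, -0.4, 0.2, 60]]])

```text
clock: 9.7
eef_pos: [0.3838, 0.1158, 0.2543]
tool_rot: [0.864, 0.432, 0.232, -0.114]
ft_force: [0.9, -0.1, 0.5]
grip_width: 0.0599
```

```bash
python3 - <<'E'
from pl import *
plan([.432,.2947,.042],53.2,30,back=.12,g=60,n=5,mm=40)
E
```

```text
clock 9.7 tcp [0.3838 0.1158 0.2543] err mm [ 43.  -69.2 168.6] rot [0.22 0.01 0.01] N 5 ft [ 0.9 -0.1  0.5] w 0.0599 j [-0.02 -0.24 -0.54  0.95  0.41  2.27]
[8.6, -13.8, 33.7, 0.04, 0.0, 0.0, 60]
[8.6, -13.8, 33.7, 0.04, 0.0, 0.0, 60]
[8.6, -13.8, 33.7, 0.04, 0.0, 0.0, 60]
[8.6, -13.8, 33.7, 0.04, 0.0, 0.0, 60]
[8.6, -13.7, 33.8, 0.04, 0.0, 0.0, 60]
```

jog_arm(deltas=[[[9, -14, 34, 0, 0, 0, 60], [9, -14, 34, 0, 0, 0, 60], [9, -14, 34, 0, 0, 0, 60], [8, -14, 34, 0, 0, 0, 60], [8, -13, 33, 0, 0, 0, 60]]])

```text
clock: 10.2
eef_pos: [0.3995, 0.2637, 0.13]
tool_rot: [0.861, 0.435, 0.238, -0.114]
ft_force: [0.6, 0.2, -0.1]
grip_width: 0.0599
```

```bash
python3 - <<'E'
from pl import *
plan([.432,.2947,.042],53.2,30,back=0,g=60,n=5,mm=25)
E
```

```text
clock 10.2 tcp [0.3995 0.2637 0.13  ] err mm [ -7.    6.6 117.4] rot [ 0.39 -0.62  0.57] N 5 ft [ 0.6  0.2 -0.1] w 0.0599 j [ 0.43 -0.02 -0.74  0.36  0.24  2.7 ]
[-1.4, 1.3, 23.5, 0.08, -0.12, 0.11, 60]
[-1.3, 1.4, 23.5, 0.08, -0.12, 0.11, 60]
[-1.3, 1.4, 23.5, 0.08, -0.12, 0.11, 60]
[-1.2, 1.4, 23.5, 0.08, -0.12, 0.11, 60]
[-1.2, 1.5, 23.5, 0.08, -0.12, 0.11, 60]
```

jog_arm(deltas=[[[-4, 4, 22, 0.4, -0.6, 0.5, 60], [-2, 2, 25, 0, 0, 0, 60], [0, 0, 25, 0, 0, 0, 60], [0, 0, 22, 0, 0, 0, 60]]])

```text
clock: 10.6
eef_pos: [0.4258, 0.2987, 0.0414]
tool_rot: [0.862, 0.437, 0.23, -0.118]
ft_force: [-0.3, 0.2, 0.8]
grip_width: 0.0597
```

```bash
python3 - <<'E'
from pl import *
plan([.432,.2947,.042],53.2,30,back=0,g=60,n=5,mm=25)
E
```

```text
clock 10.6 tcp [0.4258 0.2987 0.0414] err mm [ 0.7  7.5 18.6] rot [-0.39  0.03  0.47] N 1 ft [-0.3  0.2  0.8] w 0.0597 j [ 0.48  0.24 -0.77  0.09  0.22  2.74]
[0.7, 7.5, 18.6, -0.39, 0.03, 0.47, 60]
```

jog_arm(deltas=[[[0, 6, 9, -0.3, 0, 0.4, 60], [0, 2, 9, 0, 0, 0, 60], [0, 0, 0, 0, 0, 0, 60]]])

```text
clock: 10.9
eef_pos: [0.4362, 0.3013, 0.0221]
tool_rot: [0.864, 0.434, 0.228, -0.117]
ft_force: [0.7, 0.6, 0.1]
grip_width: 0.0599
```

```bash
python3 - <<'E'
from pl import *
plan([.432,.2947,.042],53.2,30,back=0,g=60,n=5,mm=25)
E
```

```text
clock 10.9 tcp [0.4362 0.3013 0.0221] err mm [ 3.2  0.6 -2.1] rot [-0.26  0.32  0.07] N 1 ft [0.7 0.6 0.1] w 0.0599 j [ 0.48  0.3  -0.76  0.04  0.22  2.74]
[3.2, 0.6, -2.1, -0.26, 0.32, 0.07, 60]
```

jog_arm(deltas=[[[3, 0, -2, -0.2, 0.2, 0, 60], [0, 0, 0, 0, 0, 0, 0], [0, 0, 0, 0, 0, 0, 0], [0, 0, 0, 0, 0, 0, 0], [0, 0, 0, 0, 0, 0, 0]]])

```text
clock: 11.4
eef_pos: [0.4382, 0.3022, 0.0289]
tool_rot: [0.863, 0.433, 0.233, -0.116]
ft_force: [0.6, -0.9, -2.7]
grip_width: 0.0125
```

jog_arm(deltas=[[[0, 0, 0, 0, 0, 0, 0], [0, 0, 0, 0, 0, 0, 0]]])

```text
clock: 11.6
eef_pos: [0.4379, 0.3019, 0.0288]
tool_rot: [0.863, 0.432, 0.233, -0.115]
ft_force: [-0.4, 0.7, -1.7]
grip_width: 0.0127
```

```bash
python3 - <<'E'
from pl import *
for i in range(4):
    camera('top'); o=get_obs(); print(np.round(o['eef_pos'],4),np.round(o['ft_force'],1))
plan([.432,.2947,.042],53.2,30,back=0,g=0,n=5,mm=25)
E
```

```text
[0.4379 0.3019 0.0288] [-0.5 -0.8  1. ]
[0.4379 0.3019 0.0288] [ 0.1 -1.2 -0.1]
[0.4379 0.3019 0.0288] [-1.5  0.2 -0. ]
[0.4379 0.3019 0.0288] [ 0.2 -0.9  0.7]
clock 11.8 tcp [0.4379 0.3019 0.0288] err mm [-1.5 -0.5  2.9] rot [ 0.09 -0.1   0.03] N 1 ft [ 0.2 -0.9  0.7] w 0.0128 j [ 0.48  0.28 -0.75  0.05  0.22  2.75]
[-1.5, -0.5, 2.9, 0.09, -0.1, 0.03, 0]
```

jog_arm(deltas=[[[5, 0, -9, 0, 0, 0, 0], [8, 0, -14, 0, 0, 0, 0], [12, 0, -20, 0, 0, 0, 0], [15, 0, -26, 0, 0, 0, 0], [15, 0, -26, 0, 0, 0, 0]]])

```text
clock: 12.3
eef_pos: [0.4304, 0.2978, 0.1315]
tool_rot: [0.867, 0.432, 0.221, -0.115]
ft_force: [0.6, 0.2, -2.4]
grip_width: 0.0126
```

```bash
python3 - <<'E'
from pl import *
plan([.40,.10,.20],53.2,30,back=0,g=0,n=5,mm=42)
E
```

```text
clock 12.3 tcp [0.4304 0.2978 0.1315] err mm [-121.    93.9 -126.7] rot [-0.35  1.19 -0.26] N 5 ft [ 0.6  0.2 -2.4] w 0.0126 j [ 0.48  0.08 -0.62  0.42  0.22  2.75]
[-24.2, 18.8, -25.3, -0.07, 0.24, -0.05, 0]
[-24.1, 18.8, -25.4, -0.07, 0.24, -0.05, 0]
[-24.0, 18.8, -25.5, -0.07, 0.24, -0.05, 0]
[-23.9, 18.8, -25.6, -0.07, 0.24, -0.05, 0]
[-23.8, 18.8, -25.6, -0.07, 0.24, -0.05, 0]
```

jog_arm(deltas=[[[-24, 19, -25, 0, 0.3, 0, 0], [-24, 19, -25, 0, 0.3, 0, 0], [-24, 19, -25, -0.1, 0.2, -0.1, 0], [-24, 19, -25, -0.1, 0.2, -0.1, 0], [-24, 19, -25, -0.1, 0.2, -0.1, 0]]])

```text
clock: 12.8
eef_pos: [0.4073, 0.1077, 0.1856]
tool_rot: [0.86, 0.439, 0.235, -0.117]
ft_force: [0.2, -0.9, -2.9]
grip_width: 0.0125
```

```bash
python3 - <<'E'
from pl import *
plan([.48,-.096,.16],53.2,30,back=0,g=0,n=6,mm=42)
E
```

```text
clock 12.8 tcp [0.4073 0.1077 0.1856] err mm [-118.8  178.5  -19.9] rot [-0.15 -0.39  0.83] N 6 ft [ 0.2 -0.9 -2.9] w 0.0125 j [-0.05 -0.12 -0.64  0.74  0.43  2.22]
[-19.8, 29.8, -3.3, -0.02, -0.07, 0.14, 0]
[-19.7, 29.8, -3.3, -0.02, -0.07, 0.14, 0]
[-19.7, 29.9, -3.2, -0.02, -0.07, 0.14, 0]
[-19.6, 29.9, -3.2, -0.02, -0.07, 0.14, 0]
[-19.5, 29.9, -3.2, -0.02, -0.07, 0.14, 0]
[-19.5, 30.0, -3.1, -0.02, -0.07, 0.14, 0]
```

jog_arm(deltas=[[[-20, 30, -3, 0, -0.1, 0.2, 0], [-20, 30, -3, 0, -0.1, 0.2, 0], [-20, 30, -3, 0, -0.1, 0.2, 0], [-20, 30, -3, 0, -0.1, 0.1, 0], [-20, 30, -3, 0, -0.1, 0.1, 0]]])

```text
clock: 13.3
eef_pos: [0.4709, -0.0656, 0.1486]
tool_rot: [0.864, 0.432, 0.231, -0.114]
ft_force: [0.8, 0.5, -1.3]
grip_width: 0.0127
```

```bash
python3 - <<'E'
from pl import *
plan([.56,-.12,.15],53.2,30,back=0,g=0,n=6,mm=42)
E
```

```text
clock 13.3 tcp [ 0.4709 -0.0656  0.1486] err mm [  9.3 103.9  22.9] rot [ 0.14  0.16 -0.05] N 3 ft [ 0.8  0.5 -1.3] w 0.0127 j [-0.46  0.17 -0.43  0.86  0.51  1.79]
[3.1, 34.6, 7.6, 0.05, 0.05, -0.02, 0]
[3.1, 34.6, 7.6, 0.05, 0.05, -0.02, 0]
[3.1, 34.6, 7.6, 0.05, 0.05, -0.02, 0]
```

jog_arm(deltas=[[[3, 35, 7, 0, 0, 0, 0], [3, 35, 7, 0, 0, 0, 0], [3, 34, 7, 0, 0, 0, 0], [0, 0, 0, 0, 0, 0, 0]]])

```text
clock: 13.7
eef_pos: [0.5673, -0.122, 0.1286]
tool_rot: [0.867, 0.428, 0.228, -0.114]
ft_force: [-1.1, 0.8, -3.0]
grip_width: 0.0128
```

```bash
python3 - <<'E'
from pl import *
plan([.6132,-.0519,.137],53.2,30,back=0,g=0,n=6,mm=25)
E
```

```text
clock 13.7 tcp [ 0.5673 -0.122   0.1286] err mm [77.  -6.2 52.8] rot [ 0.17  0.49 -0.61] N 4 ft [-1.1  0.8 -3. ] w 0.0128 j [-0.47  0.39 -0.17  0.91  0.51  1.78]
[19.2, -1.6, 13.2, 0.04, 0.12, -0.15, 0]
[19.2, -1.5, 13.3, 0.04, 0.12, -0.15, 0]
[19.2, -1.4, 13.3, 0.04, 0.12, -0.15, 0]
[19.2, -1.4, 13.3, 0.04, 0.12, -0.15, 0]
```

jog_arm(deltas=[[[19, -2, 12, 0, 0.1, -0.1, 0], [19, -1, 12, 0, 0.1, -0.1, 0], [19, -1, 13, 0, 0.1, -0.2, 0], [19, -1, 13, 0, 0.1, -0.2, 0], [0, 0, 0, 0, 0, 0, 0]]])

```text
clock: 14.2
eef_pos: [0.6159, -0.0451, 0.116]
tool_rot: [0.866, 0.43, 0.226, -0.117]
ft_force: [-0.8, -0.0, -4.0]
grip_width: 0.0129
```

```bash
python3 - <<'E'
from pl import *
plan([.6132,-.0519,.127],53.2,30,back=0,g=0,n=6,mm=25)
E
```

```text
clock 14.2 tcp [ 0.6159 -0.0451  0.116 ] err mm [-0.5  1.9  5.9] rot [-0.24  0.48 -0.48] N 1 ft [-0.8 -0.  -4. ] w 0.0129 j [-0.3   0.43 -0.16  0.8   0.49  1.96]
[-0.5, 1.9, 5.9, -0.24, 0.48, -0.48, 0]
```

jog_arm(deltas=[[[0, 2, 4, -0.2, 0.4, -0.4, 0], [0, 0, 0, 0, 0, 0, 0]]])

```text
clock: 14.4
eef_pos: [0.6169, -0.0441, 0.1108]
tool_rot: [0.864, 0.432, 0.229, -0.117]
ft_force: [-0.8, 0.1, -3.3]
grip_width: 0.0128
```

```bash
python3 - <<'E'
from pl import *
plan([.6132,-.0519,.107],53.2,30,back=0,g=0,n=6,mm=25)
s=snap('scene');t=snap('top')
z=lambda im,c,r,w,h,k:cv2.resize(im[r:r+h,c:c+w],(w*k,h*k),interpolation=cv2.INTER_CUBIC)
cv2.imwrite('pics/g5.png',np.hstack([z(s,225,170,80,90,5),z(t,230,125,80,90,5)])[:,:,::-1])
E
```

```text
clock 14.4 tcp [ 0.6169 -0.0441  0.1108] err mm [-9.2  1.8 18.1] rot [-0.19  0.19 -0.08] N 1 ft [-0.8  0.1 -3.3] w 0.0128 j [-0.3   0.43 -0.17  0.79  0.49  1.96]
[-9.2, 1.8, 18.1, -0.19, 0.19, -0.08, 0]
```

View pics/g5.png

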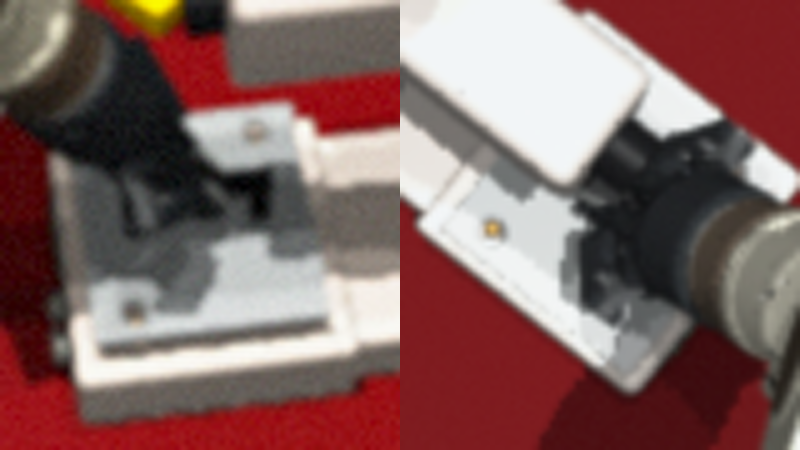

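The brass pins show through both holes, at (135,310) in the left crop and (492,230) in the right crop. I'll lower in small steps.

jog_arm(deltas=[[[-1, 1.5, 4, 0, 0, 0, 0], [-2, 0, 3.5, 0, 0, 0, 0], [-2, 0, 3.5, 0, 0, 0, 0]]])

```text
clock: 14.8
eef_pos: [0.6194, -0.0465, 0.0997]
tool_rot: [0.865, 0.431, 0.23, -0.115]
ft_force: [0.6, 0.3, -2.1]
grip_width: 0.0125
```

```bash
python3 - <<'E'
from pl import *
plan([.6132,-.0519,.107],53.2,30,back=0,g=0,n=6,mm=25)
E
```

```text
clock 14.8 tcp [ 0.6194 -0.0465  0.0997] err mm [-3.3 -1.7  8.7] rot [ 0.04  0.15 -0.19] N 1 ft [ 0.6  0.3 -2.1] w 0.0125 j [-0.31  0.45 -0.18  0.76  0.49  1.96]
[-3.3, -1.7, 8.7, 0.04, 0.15, -0.19, 0]
```

Plate bottom is now at about 71 mm, below the pin tops, with no contact force. I'll continue down.

jog_arm(deltas=[[[-1, -1, 4, 0, 0, 0, 0], [-1, 0, 3, 0, 0, 0, 0]]])

```text
clock: 15.0
eef_pos: [0.6193, -0.0449, 0.0916]
tool_rot: [0.865, 0.431, 0.23, -0.116]
ft_force: [0.3, -0.3, -2.8]
grip_width: 0.0129
```

```bash
python3 - <<'E'
from pl import *
plan([.6132,-.0519,.107],53.2,30,back=0,g=0,n=6,mm=25)
E
```

```text
clock 15.0 tcp [ 0.6193 -0.0449  0.0916] err mm [-0.3 -0.7  1. ] rot [ 0.03  0.17 -0.25] N 1 ft [ 0.3 -0.3 -2.8] w 0.0129 j [-0.3   0.46 -0.19  0.74  0.49  1.96]
[-0.3, -0.7, 1.0, 0.03, 0.17, -0.25, 0]
```

jog_arm(deltas=[[[-1, 0, 2, 0, 0, 0, 0]]])

```text
clock: 15.1
eef_pos: [0.6198, -0.0447, 0.0908]
tool_rot: [0.865, 0.431, 0.231, -0.116]
ft_force: [-12.1, -3.4, 18.5]
grip_width: 0.0123
```

```bash
python3 - <<'E'
from pl import *
camera('top')
plan([.6132,-.0519,.107],53.2,30,back=0,g=0,n=6,mm=25)
E
```

```text
clock 15.15 tcp [ 0.6198 -0.0447  0.0909] err mm [-0.4 -1.   0.1] rot [ 0.07  0.03 -0.24] N 1 ft [-3.9 -0.5  3.8] w 0.0128 j [-0.3   0.46 -0.19  0.73  0.49  1.96]
[-0.4, -1.0, 0.1, 0.07, 0.03, -0.24, 0]
```

It made contact exactly at the seated height, so I'll release.

jog_arm(deltas=[[[0, 0, 0, 0, 0, 0, 40], [0, 0, 0, 0, 0, 0, 40], [0, 0, 0, 0, 0, 0, 40], [0, 0, 0, 0, 0, 0, 40]]])

```text
clock: 15.55
eef_pos: [0.6218, -0.0447, 0.093]
tool_rot: [0.864, 0.431, 0.234, -0.115]
ft_force: [-0.3, -0.1, -0.1]
grip_width: 0.0402
```

jog_arm(deltas=[[[0, 0, -20, 0, 0, 0, 40], [0, 0, -30, 0, 0, 0, 40], [0, 0, -35, 0, 0, 0, 40], [-10, 0, -35, 0, 0, 0, 40], [-20, 0, -35, 0, 0, 0, 40]]])

```text
clock: 16.05
eef_pos: [0.5567, -0.1248, 0.2111]
tool_rot: [0.863, 0.434, 0.231, -0.119]
ft_force: [0.8, -2.0, 0.0]
grip_width: 0.0402
```

jog_arm(deltas=[[[-25, 0, -25, 0, 0, 0, 40], [-25, 0, -25, 0, 0, 0, 40], [0, 0, 0, 0, 0, 0, 40], [0, 0, 0, 0, 0, 0, 40]]])

```text
clock: 16.45
eef_pos: [0.5155, -0.1858, 0.2348]
tool_rot: [0.863, 0.433, 0.233, -0.114]
ft_force: [0.6, 0.7, -0.4]
grip_width: 0.0403
```

```bash
python3 - <<'E'
from pl import *
s=snap('scene');t=snap('top','t9.png')
o=get_obs();print(o['clock'],o['eef_pos'],o['ft_force'],o['joint_pos'])
z=lambda im,c,r,w,h,k:cv2.resize(im[r:r+h,c:c+w],(w*k,h*k),interpolation=cv2.INTER_CUBIC)
cv2.imwrite('pics/g6.png',np.vstack([np.hstack([z(s,225,170,80,65,5),z(t,230,130,80,65,5)]),np.hstack([cv2.resize(s,(400,270)),cv2.resize(t,(400,270))])])[:,:,::-1])
E
```

```text
16.55 [ 0.5156681  -0.1848361   0.23444332] [-0.02787095  0.24656624  0.79678202] [-0.62547144  0.3021626  -0.01157769  1.2441457   0.52481233  1.58725975]
```

View pics/g6.png

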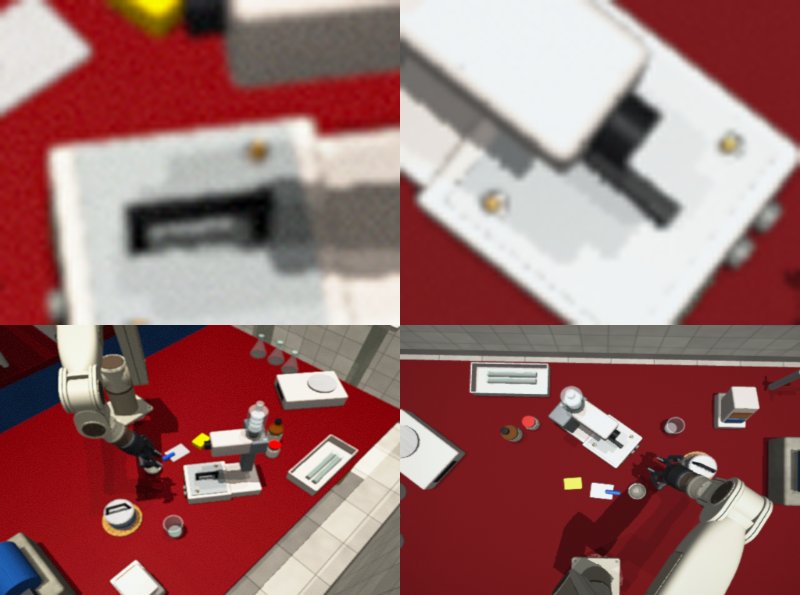

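Both pins stand through the holes, at (492,203) and (730,145) in the top crop, and the plate lies flat. The canister is on the mat, the bystanders haven't moved and the gripper is free, so I'll hand in.

```bash
python3 -c "
from workcell import *
print(job_done())"
```

```text
the job is handed in; nothing more can be done
None
```

I moved the canister from the heater to the cork mat, put the cover plate over both brass pins, and handed the job in at about 16.6 s of the 72 s allowed. `job_done()` gives no verdict, so what follows rests on my own checks.

- **Canister:** I gripped it by the handle with the gripper leaned back 40° and drew it out frontwards under the head. I lowered it until the force on the tool was a steady 7–8 N (one reading peaked at 17 N), then let go. Just before it was lowered its lid measured about 2 mm from the mat's centre. In the picture after release it stands upright with cork showing.
- **Cover:** I carried it leaned back 30° and lowered it until it touched at the expected seated height. After release, the picture shows both pins through the holes and the plate looking flat.
- **Everything else:** In the last picture the bystanders look unmoved and the gripper is clear of everything, with force readings near zero. I judged the bystanders by eye and did not measure them again.

One check disagreed: a later mat detection put it 5 cm off. The gripper was in the way, so I used the colour-based position from the first picture, where the mat's diameter came out at 151 mm against the 150 mm given.

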